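# Hold the sprung lid of a tip case in its carton at the pointer

### The arm

A 7-joint arm with a two-finger parallel gripper is mounted at the origin on the work surface. World frame = base frame: x ahead of the robot, y to its left, z up, the work surface at z = 0. Lengths are in m, angles in rad, forces in N, time in s.
With the tool pointing down it reaches from about 0.425 to 0.95 m from the base axis. Payload 4.7 kg.
Tool frame: the origin (TCP) lies midway between the tips of the shut fingers; the grasp point (between the pads) lies 19 mm behind it; y points along the fingers, z is the direction in which the jaws open and shut, and the axes are right-handed (so a half turn about y gives the same grasp; the last joint's range is limited). The gripper opens to 87 mm and grips with 3 to 60 N. Pads are 19 mm wide; open, the fingers measure 117 mm over their backs; the gripper's body (75 mm by 190 mm) begins 51 mm behind the grasp point.
Start: joints at [1.314, 0.469, -0.049, 1.532, 0.024, 1.141, -0.082], TCP at [0.152, -0.658, 0.223] pointing down, gripper open.
Joint ranges: [-2.59, 2.59], [-0.33, 1.99], [-1.39, 1.29], [0.1, 2.45], [-1.04, 4.18], [0.21, 1.99], [-2.66, 2.66]. Speed limits (rad/s): [2.57, 2.57, 3.14, 3.14, 3.14, 3.14, 3.14].

### API

Orientations are given as a 3x3 rotation matrix whose columns are the frame's x, y, z axes.
In Python, from bench import sense, read_camera, get_calibration, close_job, regions_of, tip_of gives the robot as it stands.
- The arm moves only by the shell command python3 -m inch 'ROWS' [OPENING]. ROWS is JSON, a list of rows, each a list of 4 numbers: the shift along the tool's x, y, z in cm, then the turn about the tool's y in degrees. A call has 1 to 5 rows; each row shifts and turns the commanded pose from where the row before left it, along the tool's axes as they then stand; what a row does not reach is not made up. A row lasts 1/8 s, in which the tool goes at most 62.5 mm and 10.7 degrees, less where a joint would pass 70% of its speed; a pose out of reach is approached as far as the arm can. A call is refused whole if a number of a shift passes 6.25 or a number of a turn 10.7, either way. A call with a gripper value outside its range is refused whole. OPENING is the closure in counts, from 0 (fully open) to 255 (shut), set as the call begins (- or left out, the last holds). The fingers move at their own pace and stop on an object; the grip force is fixed at half the most. Time passes only in rows, so rows that do not move let the fingers close. It gives the time, the measured TCP pose, the force and the opening at its end, in the units of the state.
- sense(): the state, without advancing time (a new reading comes with each control period).
- read_camera(name): name is "scene" or "side" or "wrist"; returns (picture, depth): 420x560x3 uint8, blue, green, red; 420x560 float32, m along the optical axis (not along the pixel's ray), 0 where there is no reading.
- get_calibration(name): a dict with "intrinsics" (3x3 intrinsics, pixels), "k1" (the pictures are not rectified: a ray, as slopes to the right and down, at radius r is drawn at 1 + k1 r^2 times it, then the intrinsics apply), "R" (3x3) and "t" (3): a world point X has camera coordinates R X + t. Camera axes: x right, y down, z forward; pixel columns grow to the right and rows downward; lengths in m; the calibration is good to about 2 mm. A picture is of the moment at which its call begins: read the wrist's pose just before it. get_calibration takes no time and is no camera call; for the wrist camera it gives the pose at the moment of the call.
- close_job(): hands the job in, once; it reports no verdict.
Trained networks look in the newest picture that a camera, given by its name, has taken for a name from the list of things; names that differ only in an ending like _2 or _b are one class to them, and where a whole thing is asked for, a point or a joint stands for the part that bears it (a point fixed in the world has none). Each returns a list of dicts, best first, with "p" (0 to 1); they miss things now and then, are a little off and sometimes report something else, mostly with a low value. They report only what shows in the picture. A call takes as long as a camera call.
- regions_of(camera, name): "pixels" (420x560 bool, what is visible of it) and "at" ([row, column] in pixels, amid what is visible of it).
- tip_of(camera, name): "at" ([row, column] in pixels: a listed point, or the origin of a listed thing).
The state is a dict: "time": time; "joint_positions": joint angles; "qd": joint speeds; "joint_efforts": joint torques, N m; "tcp_pos": TCP position; "ee_rot": TCP orientation; "wrist_force": force on the tool from outside, world axes, zero at the start; "torque": the same for the moment, N m; "finger_gap": finger opening in m.
Only numpy, scipy, OpenCV 4.12 (cv2) and the standard library are available. Lean on these libraries where they do the work, as an engineer would, in place of code of your own. Each camera call takes 0.05 s, during which the arm holds its last target.

### The job

Fold both ajar side flaps of the carton outward, well past upright, and only then take the black handle of the sprung lid of the case inside and lift the lid until it is in line with the steel pointer arm beside it. Finish while still gripping the handle and holding the lid steadily at that angle, so that the tips can be photographed; leave the flaps open, do not shift the pointer, and do not disturb the bottle, the beaker or the tip rack on the bench.

Things in the scene. Friction and masses are not known exactly. Their poses are not given: they have to be found in the camera images.
- carton: Brown carton fixed to the bench, outside 220 (x) x 230 (y) x 155 mm high, walls 4 mm. Origin: centre of its underside; at yaw 0 x points away from the robot, y left; yaw up to 0.3 rad. End flaps already hang outside its x faces, 25 mm proud. In it a fixed white tip case with a grey sprung lid, upper face at z = 87 mm when shut, over x -80 to +80, y -78 to +78 mm.
- flap_left (a joint): Angle (rad) of the +y flap: cardboard, 208 (x) x 75 x 3 mm, hinged along x at carton y = +112.5, z = 155 mm. 0 = level inward, 1.57 = upright, stop 2.4 = folded outward. Starts ajar at 0.25 to 0.5. Stiff crease: stays where left. A closed gripper fits in the gap (over 75 mm) between the flaps and can push this one over from its inner side.
- flap_right (a joint): The same for the flap on the -y side, hinged at carton y = -112.5, z = 155 mm; mirrored, with the same meaning of its angle.
- lid (a joint): Angle (rad) of the grey lid (160 x 156 x 8 mm): 0 = shut and level, grows as its -x edge rises; stop 1.5. Hinge axis along carton y through carton x = +80, z = 83 mm. A spring pushes it shut: lifting at the handle takes about 4.5 N at first, 7 N at 0.7 rad; it slams if let go.
- lid_frame (a point): Point on the lid's hinge axis, middle of its width; its axes turn with the lid (x from the lid's free edge to its hinge, y along the hinge axis).
- lid_grip (a point): Centre of the lid's black handle: a grip block 18 (x) x 30 (y) x 24 mm high on a narrower stem; turns with the lid, 145 mm from the hinge axis towards the free edge and 42 mm above it. Lid shut: at carton x = -65, y = 0, z = 125 mm. Pinch it across y (65 mm free each side); so held it can swivel between the fingers as the lid tilts.
- pointer (a joint): Angle (rad) of the steel pointer arm, measured just as the lid's: the angle at which the lid is to be held, 0.35 to 0.7. Stiff, but it can be pushed out of place: leave it alone.
- pointer_tip (a point): Centre of the end block (18 x 18 x 12 mm high) at the free end of the pointer arm, a flat steel bar 12 mm wide and 8 mm high beside the lid at carton y = +95 mm. It pivots on the lid's hinge axis (carton x = +80, z = 83 mm); this point is 90 mm from that axis; its x axis runs from tip to pivot. The lid is in line when it is parallel to the bar.
- reagent_bottle: Bystander: white bottle with blue cap, 64 mm diameter, 150 mm high, origin at the centre of its underside.
- beaker: Bystander: glass beaker, 68 mm diameter, 85 mm high, origin at the centre of its underside.
- tip_rack: Bystander: blue rack of pipette tips, 120 x 85 x 58 mm high, origin at the centre of its underside.

How it is judged:
On the way, in this order (a step that is already met when the one before it is completed fails the run):
1. both flaps folded outward past upright (over 1.75 rad) while the lid is still shut (value of joint each of flap_left, flap_right above 1.75 rad and value of joint lid below 0.1 rad), for 0.2 s.
2. lid being raised by the gripped handle (value of joint lid above 0.15 rad and contact force between the fingers and carton above 1.5 N and distance between the grasp point and lid_grip below 0.035 m), for 0.1 s.
At the end, for the whole second after the job is handed in: The fingers hold the lid by its handle (over 1.5 N, the grasp within 35 mm of the handle's centre) and the lid stands still (under 0.1 rad/s) within 0.09 rad (5 degrees) of the pointer arm; both flaps are beyond 1.75 rad; the pointer tip has moved under 6 mm and each bystander under 30 mm (angle between the x axis of lid_frame and the x axis of pointer_tip, either way round below 0.09 rad and value of joint lid above 0.2 rad and velocity of joint lid between -0.1 and 0.1 rad/s and contact force between the fingers and carton above 1.5 N and distance between the grasp point and lid_grip below 0.035 m and value of joint each of flap_left, flap_right above 1.75 rad and distance of pointer_tip from where it was at the start of the episode below 0.006 m and distance of each of reagent_bottle, beaker, tip_rack from where it was at the start of the episode below 0.03 m); the arm keeps its last pose, push and grip.
It fails at once if the pointer arm is pushed out of place (distance of pointer_tip from where it was at the start of the episode above 0.006 m).
It fails at once if a bystander is pushed or knocked over (distance of any of reagent_bottle, beaker, tip_rack from where it was at the start of the episode above 0.03 m or angle between any of reagent_bottle, beaker, tip_rack's own z axis and vertical above 0.5 rad).
It also fails if it takes over 64 s, if anything falls off the work surface, if the arm or the gripper's body presses on something with over 40 N, if the wrist force passes 120 N, or if a joint passes its speed limit or range.

## Working session

There is one attempt and no reset: what is moved stays moved. The work goes in short steps, Python scripts to look and compute and a shell command to move; the robot and the scene stay as the last step left them, time stands still between calls to the robot, and variables do not carry over. Pictures are saved under pics/ and viewed, and the job is handed in when it is done.

```bash
ls; mkdir -p pics
python3 - <<'E'
from bench import *
import cv2
s=sense();print(s)
for n in ["scene","side","wrist"]:
    im,d=read_camera(n);cv2.imwrite(f"pics/{n}0.png",im)
    c=get_calibration(n);print(n,c)
E
```

```text
pics
{'time': 0.0, 'joint_positions': array([ 1.31411508,  0.46947801, -0.04857338,  1.53370731,  0.02412078,
        1.14101324, -0.08225944]), 'qd': array([ 0.00173027,  0.0004084 ,  0.00209818, -0.00181873, -0.000829  ,
       -0.00125154,  0.00091272]), 'joint_efforts': array([-4.09073627e-04, -5.07980597e+01, -8.09778878e-02, -2.36158490e+01,
       -6.13615802e-02,  3.78984539e-02,  1.85958224e-04]), 'tcp_pos': array([ 0.15227816, -0.6569694 ,  0.22146907]), 'ee_rot': array([[-9.74155809e-01, -5.56687754e-04,  2.25876403e-01],
       [-2.25877065e-01,  1.94141724e-03, -9.74153880e-01],
       [ 1.03779193e-04, -9.99997960e-01, -2.01698588e-03]]), 'wrist_force': array([-0.04428327,  0.00111375,  1.03074958]), 'torque': array([ 0.00998571, -0.01214464,  0.02372023]), 'finger_gap': 0.08694990308185438}
scene {'intrinsics': array([[530.60880476,   0.        , 270.05214731],
       [  0.        , 530.60880476, 206.96113708],
       [  0.        ,   0.        ,   1.        ]]), 'k1': -0.09187131906099825, 'R': array([[ 0.7005021 ,  0.71361092, -0.00750049],
       [ 0.60462773, -0.59
[... 235 characters left out ...]
.11475574],
       [  0.        ,   0.        ,   1.        ]]), 'k1': 0.03840808614563399, 'R': array([[-0.95230009, -0.30511215,  0.00557818],
       [-0.23021315,  0.7062902 , -0.66944459],
       [ 0.20031587, -0.63879631, -0.74284105]]), 't': array([0.51996934, 0.20037994, 1.23685903])}
wrist {'intrinsics': array([[363.84880639,   0.        , 278.89665958],
       [  0.        , 363.84880639, 212.09940344],
       [  0.        ,   0.        ,   1.        ]]), 'k1': -0.04867360122476026, 'R': array([[ 0.22639751, -0.97403408, -0.00133086],
       [-0.92727869, -0.21594786,  0.30581163],
       [-0.29815835, -0.06800092, -0.95209111]]), 't': array([-0.67366233, -0.03748732,  0.39140586])}
```

View pics/scene0.png

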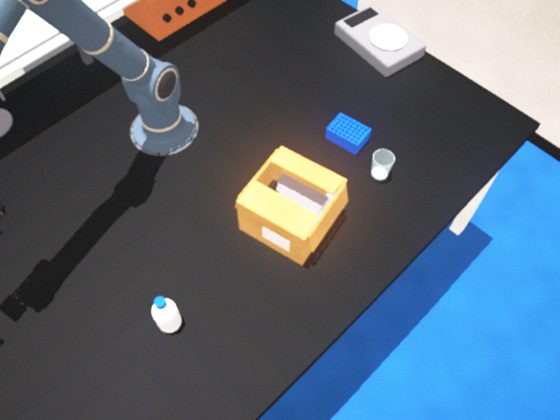

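View pics/side0.png

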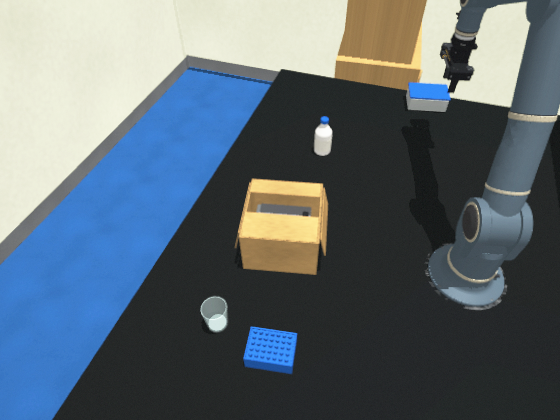

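View pics/wrist0.png

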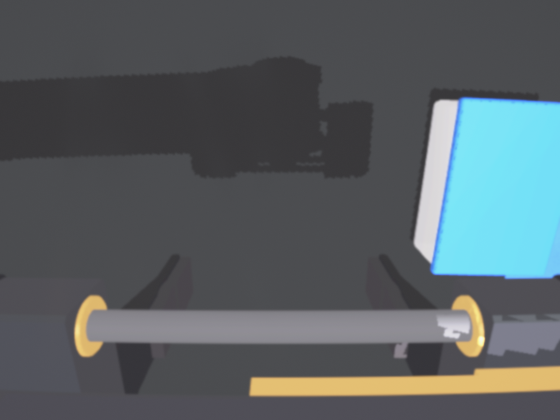

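The scene view shows the carton near (292,205) with its flaps ajar, the bottle at (166,315), the rack at (348,133) and the beaker at (382,165). The arm is clear of all of them. Next I'll measure.

```bash
cat > h.py <<'E'
from bench import *
import numpy as np, cv2
def ray(c,px):
    K=c["intrinsics"];px=np.atleast_2d(px).astype(float)
    x=(px[:,1]-K[0,2])/K[0,0];y=(px[:,0]-K[1,2])/K[1,1]
    u,v=x.copy(),y.copy()
    for _ in range(20):
        f=1+c["k1"]*(u*u+v*v);u=x/f;v=y/f
    return np.c_[u,v,np.ones(len(u))]
def world(c,px,z):
    X=ray(c,px)*np.atleast_1d(z)[:,None]
    return (X-c["t"])@c["R"]   # R^T (X-t)
def at_height(c,px,h):
    r=ray(c,px)@c["R"]; o=-c["R"].T@c["t"]
    return o+r*((h-o[2])/r[:,2])[:,None]
def proj(c,P):
    X=np.atleast_2d(P)@c["R"].T+c["t"];u=X[:,0]/X[:,2];v=X[:,1]/X[:,2];f=1+c["k1"]*(u*u+v*v);K=c["intrinsics"]
    return np.c_[v*f*K[1,1]+K[1,2],u*f*K[0,0]+K[0,2]]
def cloud(c,d,mask=None):
    m=(d>0) if mask is None else mask&(d>0)
    px=np.argwhere(m); return world(c,px,d[m]),px
E
python3 - <<'E'
from h import *
np.set_printoptions(precision=4,suppress=True)
for n in ["scene","side"]:
    im,d=read_camera(n);c=get_calibration(n)
    for name in ["carton","reagent_bottle","beaker","tip_rack","lid_grip","pointer_tip","flap_left","flap_right","lid"]:
        r=regions_of(n,name)
        try:t=tip_of(n,name)
        except Exception as e:t=[]
        for q in r[:2]:
            P,_=cloud(c,d,q["pixels"])
            print(n,name,"reg p%.2f"%q["p"],q["at"],q["pixels"].sum(),np.median(P,0),np.percentile(P,2,axis=0),np.percentile(P,98,axis=0))
        for q in t[:2]:
            print("   tip p%.2f"%q["p"],q["at"],at_height(c,q["at"],0)[0])
    np.savez(f"{n}0.npz",d=d,im=im)
E
```

```text
scene carton reg p0.97 [201.3, 289.5] 8054 [0.5707 0.0159 0.1415] [ 0.4355 -0.0775  0.0176] [0.6855 0.1668 0.1769]
   tip p0.76 [219.5, 289.4] [0.5544 0.0461 0.    ]
scene reagent_bottle reg p0.63 [314.4, 166.2] 755 [ 0.5668 -0.4214  0.0987] [ 0.5334 -0.4469  0.0046] [ 0.5828 -0.3904  0.1522]
   tip p0.68 [323.0, 168.5] [ 0.5519 -0.4218  0.    ]
scene beaker reg p0.80 [162.0, 380.4] 554 [0.6368 0.3687 0.0559] [0.6074 0.3377 0.0063] [0.6686 0.4038 0.0871]
   tip p0.77 [174.5, 378.4] [0.6383 0.3675 0.    ]
scene tip_rack reg p0.86 [134.1, 347.6] 1162 [0.4766 0.3905 0.0463] [0.4118 0.356  0.0017] [0.532  0.4522 0.0616]
   tip p0.74 [137.9, 349.6] [0.475  0.4152 0.    ]
scene lid_grip reg p0.63 [193.4, 300.0] 1168 [0.5453 0.0936 0.0881] [0.469  0.016  0.0795] [0.6245 0.1387 0.1754]
   tip p0.58 [186.5, 270.1] [0.4275 0.0888 0.    ]
scene pointer_tip reg p0.45 [188.8, 301.1] 1073 [0.546  0.0934 0.0881] [0.4716 0.0287 0.0814] [0.621  0.1331 0.1405]
scene pointer_tip reg p0.34 [135.1, 350.1] 1138 [0.4767 0.3889 0.0463] [0.4135 0.3559 0.0036] [0.5322 0.4477 0.0617]
   tip p0.50 [218.7, 289.8
[... 1036 characters left out ...]
5 0.    ]
side tip_rack reg p0.15 [136.6, 323.0] 511 [ 0.5438 -0.3974  0.0854] [ 0.5179 -0.5331  0.0055] [ 0.5737 -0.3829  0.1534]
   tip p0.89 [353.5, 268.4] [0.4742 0.4079 0.    ]
side lid_grip reg p0.98 [213.3, 282.6] 448 [ 0.5681 -0.0019  0.0874] [ 0.4847 -0.0304  0.0837] [0.6371 0.0367 0.1379]
   tip p0.91 [219.2, 302.4] [ 0.5207 -0.0567  0.    ]
side flap_left reg p0.78 [228.9, 278.6] 1921 [0.5341 0.1261 0.1661] [0.4363 0.0754 0.1551] [0.6357 0.1726 0.1769]
side flap_right reg p0.86 [189.7, 284.7] 953 [ 0.5705 -0.0225  0.1667] [ 0.4706 -0.0705  0.0982] [0.6655 0.0248 0.1769]
side lid reg p0.70 [209.3, 283.4] 501 [ 0.5637 -0.0036  0.0874] [ 0.4847 -0.0536  0.0542] [0.6371 0.0366 0.1379]
```

Run:
```python
import cv2
a=cv2.imread("pics/scene0.png")[130:280,220:370];cv2.imwrite("pics/sc.png",cv2.resize(a,(600,600),interpolation=cv2.INTER_CUBIC))
a=cv2.imread("pics/side0.png")[165:285,220:340];cv2.imwrite("pics/si.png",cv2.resize(a,(600,600),interpolation=cv2.INTER_CUBIC))
```

```text
(no output)
```

View pics/sc.png

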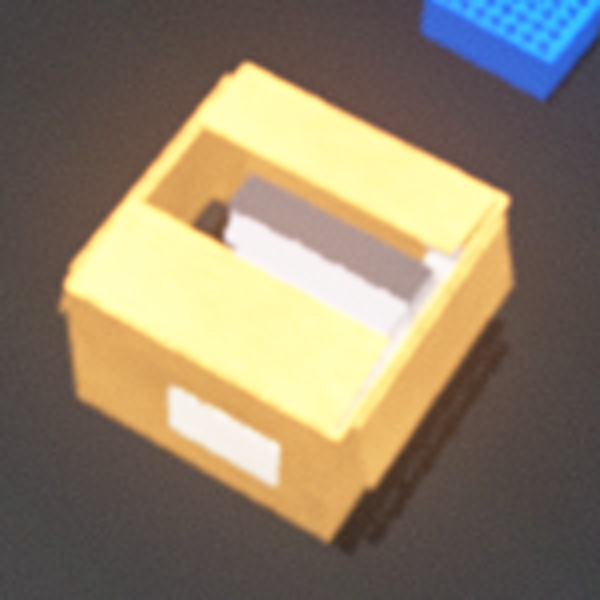

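View pics/si.png

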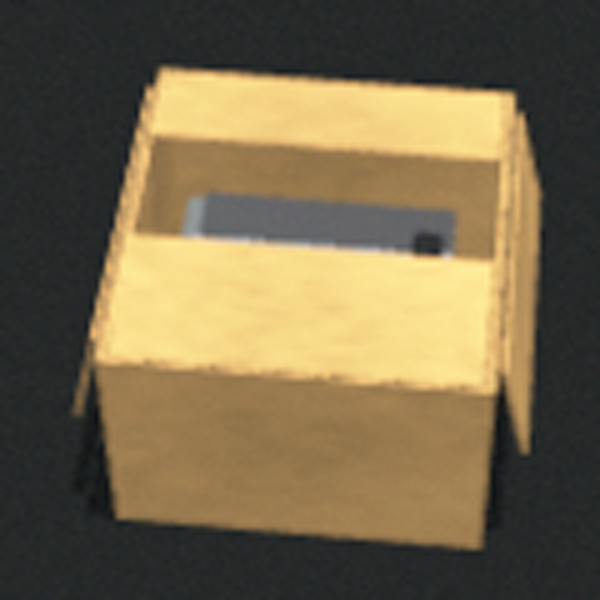

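Run:
```python
from h import *
np.set_printoptions(precision=4,suppress=True)
for n in ["scene","side"]:
    im,d=read_camera(n);c=get_calibration(n)
    for name in ["flap_left","flap_right"]:
        q=regions_of(n,name)[0]; P,_=cloud(c,d,q["pixels"]); P=P[P[:,2]>0.152]
        # plane fit ransac-ish
        m=np.ones(len(P),bool)
        for _ in range(10):
            cen=P[m].mean(0);nn=np.linalg.svd(P[m]-cen)[2][2];nn*=np.sign(nn[2]);m=abs((P-cen)@nn)<0.004
        r=cv2.minAreaRect(P[m][:,:2].astype(np.float32)*1000)
        print(n,name,m.sum(),len(P),"cen",cen,"n",nn,"tilt",np.arccos(nn[2]),"yaw",np.arctan2(nn[0],-nn[1])if nn[1]<0 else np.arctan2(-nn[0],nn[1]),r)
    # top rim of carton
    q=regions_of(n,"carton")[0];P,_=cloud(c,d,q["pixels"])
    P=P[P[:,2]>0.145]; print(cv2.minAreaRect(P[:,:2].astype(np.float32)*1000))
```

```text
scene flap_left 1136 1212 cen [0.5385 0.1259 0.1667] n [-0.0641  0.2927  0.9541] tilt 0.30429931767291296 yaw 0.2156428737793405 ((537.6007080078125, 126.52238464355469), (204.9878387451172, 76.85404205322266), 11.744229316711426)
scene flap_right 1642 1992 cen [ 0.5721 -0.0213  0.1664] n [ 0.0481 -0.2362  0.9705] tilt 0.24342147052203103 yaw 0.20071973978156674 ((570.1605834960938, -21.280357360839844), (209.6404266357422, 75.8299331665039), 12.643683433532715)
((554.7947387695312, 52.63128662109375), (236.28329467773438, 234.7590789794922), 12.630433082580566)
side flap_left 1757 1847 cen [0.5351 0.1265 0.1663] n [-0.0549  0.2531  0.9659] tilt 0.2619251498680248 yaw 0.21361667517963545 ((536.4851684570312, 125.7586669921875), (210.52796936035156, 74.81428527832031), 12.244051933288574)
side flap_right 934 940 cen [ 0.5652 -0.0222  0.1669] n [ 0.0518 -0.2453  0.9681] tilt 0.2534059272570846 yaw 0.2082671114623058 ((566.3621826171875, -24.573822021484375), (208.2167510986328, 81.77166748046875), 13.126453399658203)
((551.3980102539062, 50.77734375), (236.1430206298828, 236.42144775390625), 12.004262924194336)
```

```bash
cat >> h.py <<'E'
C=np.array([0.5535,0.0515]);YAW=0.213
import sys
def carton(p):
    c,s=np.cos(YAW),np.sin(YAW);d=np.array(p)[:2]-C
    return np.array([c*d[0]+s*d[1],-s*d[0]+c*d[1],p[2]])
def toW(p):
    c,s=np.cos(YAW),np.sin(YAW)
    return np.array([C[0]+c*p[0]-s*p[1],C[1]+s*p[0]+c*p[1],p[2]])
def go(p):  # carton-frame mm target of TCP -> tool shift cm
    s=sense();d=toW(np.array(p)/1000)-s["tcp_pos"]
    z=s["ee_rot"][:,2]; yaw=np.arctan2(z[0],-z[1])
    print("t %.2f carton mm"%s["time"],np.round(carton(s["tcp_pos"])*1000,1),"shift cm",np.round(s["ee_rot"].T@d*100,2),"yaw err deg %.2f"%np.degrees(YAW-yaw),"F",np.round(s["wrist_force"],1),"gap %.3f"%s["finger_gap"])
E
python3 -m inch '[[-5,-0.7,-3.3,0],[-5,-0.7,-3.3,0],[-5,-0.7,-3.3,0],[-5,-0.7,-3.3,0],[-5,-0.7,-3.3,0]]' 255
python3 -c "
from h import *
go([-60,0,240])"
```

```text
time: 2.78
tcp_pos: [0.36, -0.4389, 0.2581]
ee_rot: [[-0.974, 0.001, 0.226], [-0.226, -0.001, -0.974], [-0.0, -1.0, 0.001]]
wrist_force: [0.7, -0.7, -0.9]
finger_gap: 0.0449
t 2.77 carton mm [-292.8 -438.4  258.1] shift cm [-23.92   1.78 -43.5 ] yaw err deg -0.84 F [ 0.7 -0.7 -0.9] gap 0.045
```

```bash
python3 -m inch '[[-3,0,-5.3,0.8],[-3,0,-5.3,0],[-3,0,-5.3,0],[-3,0,-5.3,0],[-3,0,-5.3,0]]'
python3 -c "
from h import *
go([-60,0,240])"
```

```text
time: 3.4
tcp_pos: [0.4487, -0.1475, 0.258]
ee_rot: [[-0.977, 0.001, 0.212], [-0.212, -0.001, -0.977], [-0.001, -1.0, 0.001]]
wrist_force: [1.2, -0.6, -0.2]
finger_gap: 0.0017
t 3.40 carton mm [-144.5 -172.3  258. ] shift cm [ -8.46   1.79 -17.23] yaw err deg -0.04 F [ 1.2 -0.6 -0.2] gap 0.002
```

```bash
python3 -m inch '[[-2.1,0.4,-4,0],[-2.1,0.4,-4,0],[-2,0.4,-4,0],[-2,0.4,-3.5,0],[0,0,0,0]]'
python3 - <<'E'
from h import *
go([-60,0,160])
im,d=read_camera("wrist");cv2.imwrite("pics/w1.png",im)
E
```

```text
time: 4.03
tcp_pos: [0.4958, 0.0232, 0.2416]
ee_rot: [[-0.976, 0.0, 0.219], [-0.219, 0.002, -0.976], [-0.001, -1.0, -0.001]]
wrist_force: [0.2, 0.3, -0.1]
finger_gap: 0.0005
t 4.03 carton mm [-62.4 -15.5 241.6] shift cm [-0.24  8.16 -1.53] yaw err deg -0.42 F [ 0.2  0.3 -0.1] gap 0.001
```

View pics/w1.png

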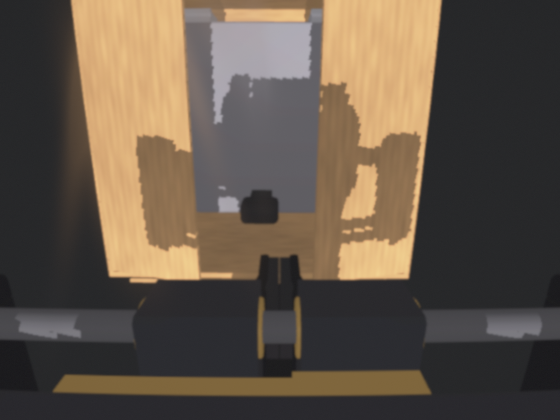

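The wrist view shows the gap between the flaps over columns 190–320, with the handle at (258,208). The closed fingers at column 280 sit 15 mm toward −y, so I'll centre them, lower them into the gap and push the left flap.

```bash
python3 -m inch '[[-0.2,0,-1.5,0.4],[0,3,0,0],[0,3,0,0],[0,2.1,0,0],[0,0,0,0]]'
python3 - <<'E'
from h import *
go([-60,50,162])
im,d=read_camera("scene");cv2.imwrite("pics/s1.png",im[100:310,170:450])
E
```

```text
time: 4.7
tcp_pos: [0.4931, 0.0329, 0.1593]
ee_rot: [[-0.979, -0.004, 0.203], [-0.203, -0.001, -0.979], [0.004, -1.0, 0.0]]
wrist_force: [0.3, -0.3, 0.1]
finger_gap: 0.0004
t 4.70 carton mm [-63.   -5.4 159.3] shift cm [-0.25 -0.27 -5.55] yaw err deg 0.48 F [ 0.3 -0.3  0.1] gap 0.000
```

View pics/s1.png

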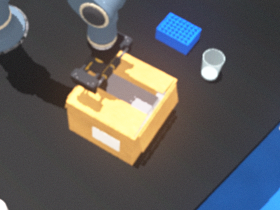

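```bash
python3 -m inch '[[0,0,-1.5,0],[0,0,-1.5,0],[0,0,-1.5,0],[0,0,-1.2,0],[0,0,-1,0]]'
python3 - <<'E'
from h import *
go([-60,80,185])
E
```

```text
time: 5.38
tcp_pos: [0.4858, 0.0713, 0.1621]
ee_rot: [[-0.981, 0.003, 0.192], [-0.192, -0.043, -0.98], [0.005, -0.999, 0.043]]
wrist_force: [9.5, -71.4, 20.3]
finger_gap: 0.0002
t 5.38 carton mm [-62.   33.7 162.1] shift cm [-0.1  -2.49 -4.53] yaw err deg 1.11 F [  9.5 -71.4  20.3] gap 0.000
```

The flap edge is friction-locked against the side push at about 71 N. I'll back off, go lower, and sweep along the flap's arc, upward first.

```bash
python3 -m inch '[[0,0,1.5,0],[0,0,1.5,0],[0,0,0.6,0],[0,0,0,0]]'
python3 - <<'E'
from h import *
go([-60,25,140])
im,d=read_camera("side");cv2.imwrite("pics/s2.png",cv2.resize(im[150:300,200:360],(640,600)))
print(sense()["ee_rot"])
E
```

```text
time: 5.88
tcp_pos: [0.4877, 0.0665, 0.1607]
ee_rot: [[-0.978, 0.0, 0.207], [-0.207, 0.001, -0.978], [-0.0, -1.0, -0.001]]
wrist_force: [0.2, 0.2, 0.6]
finger_gap: 0.0005
t 5.88 carton mm [-61.2  28.5 160.7] shift cm [-0.12  2.07  0.35] yaw err deg 0.24 F [0.2 0.2 0.6] gap 0.000
[[-9.78164745e-01  1.70581018e-05  2.07831017e-01]
 [-2.07830929e-01  8.42741096e-04 -9.78164401e-01]
 [-1.91833367e-04 -9.99999645e-01 -8.20794428e-04]]
```

View pics/s2.png

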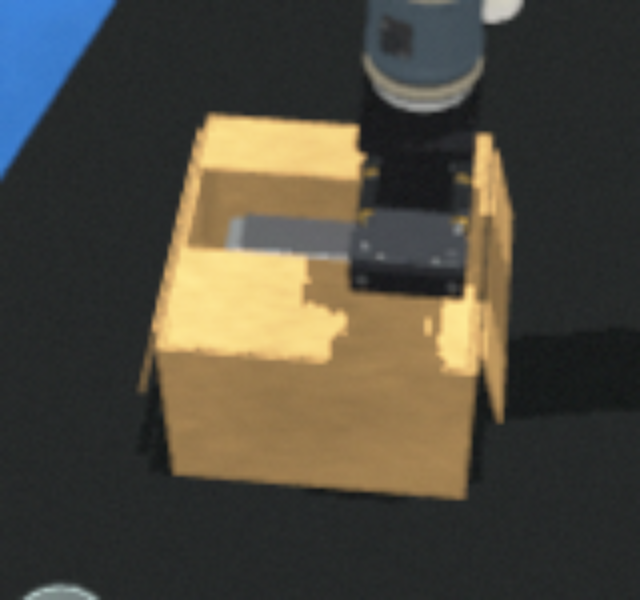

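```bash
python3 -m inch '[[0,1.0,0,0],[0,1.0,0,0],[0,0,-1.2,0],[0,-1.4,-1.2,0],[0,-1.4,-0.9,0]]'
python3 - <<'E'
from h import *
go([-60,80,185])
E
```

```text
time: 6.55
tcp_pos: [0.4832, 0.0827, 0.1698]
ee_rot: [[-0.981, -0.001, 0.195], [-0.195, -0.02, -0.981], [0.005, -1.0, 0.02]]
wrist_force: [-3.6, -27.0, 22.6]
finger_gap: 0.0004
t 6.55 carton mm [-62.1  45.4 169.8] shift cm [-0.15 -1.59 -3.43] yaw err deg 0.95 F [ -3.6 -27.   22.6] gap 0.000
```

```bash
cat > flap.py <<'E'
from h import *
def look(n="scene",save=None,names=("flap_left","flap_right","lid")):
    im,d=read_camera(n);c=get_calibration(n)
    if save: cv2.imwrite(save,cv2.resize(im[110:310,180:400],(660,600)) if n=="scene" else cv2.resize(im[130:310,190:370],(600,600)))
    P,px=cloud(c,d); Q=np.array([carton(p) for p in P[::1]])*1000
    for name in names:
        r=regions_of(n,name)
        if not r: print(name,"none");continue
        m=r[0]["pixels"]&(d>0); P,_=cloud(c,d,m)
        Q=np.array([carton(p) for p in P])*1000
        k=np.ones(len(Q),bool)
        for _ in range(10):
            cen=np.median(Q[k],0);nn=np.linalg.svd(Q[k]-Q[k].mean(0))[2][2];k=abs((Q-Q[k].mean(0))@nn)<5
        print(n,name,"p%.2f"%r[0]["p"],k.sum(),len(Q),"cen",np.round(cen),"n",np.round(nn,2),"lo",np.round(np.percentile(Q[k],3,axis=0)),"hi",np.round(np.percentile(Q[k],97,axis=0)))
E
python3 - <<'E'
from flap import *
look("side","pics/s3.png")
E
```

```text
side flap_left p0.96 1676 1723 cen [ 19.  91. 177.] n [0.   0.69 0.73] lo [-101.   60.  157.] hi [ 99. 112. 205.]
side flap_right p0.67 497 516 cen [ 45. -73. 167.] n [-0.    0.25 -0.97] lo [  -9. -111.  157.] hi [ 98. -40. 177.]
side lid p0.67 161 162 cen [ 38. -61.  87.] n [ 0.01 -0.06  1.  ] lo [ -5. -75.  84.] hi [ 73. -48.  91.]
```

View pics/s3.png

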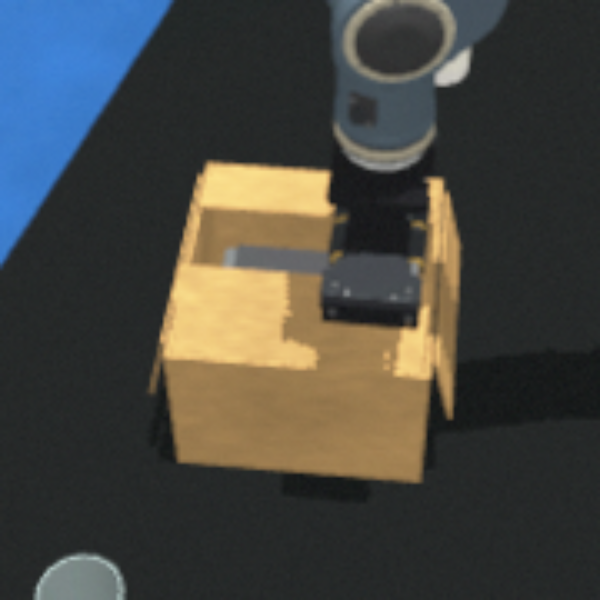

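The arc push works: the left flap is at about 0.76 rad, with its edge at carton y≈58, z≈206. Continuing.

```bash
python3 -m inch '[[0,-0.6,-1.2,0],[0,-0.5,-1.2,0],[0,-0.4,-1.3,0],[0,-0.3,-1.3,0],[0,-0.2,-1.3,0]]'
python3 - <<'E'
from flap import *
go([-60,125,195])
look("side",None,["flap_left"])
E
```

```text
time: 7.38
tcp_pos: [0.4675, 0.1602, 0.1881]
ee_rot: [[-0.978, -0.001, 0.207], [-0.207, -0.0, -0.978], [0.001, -1.0, 0.0]]
wrist_force: [-0.7, -1.2, 0.5]
finger_gap: 0.0005
t 7.38 carton mm [-61.1 124.4 188.1] shift cm [-0.11 -0.69 -0.06] yaw err deg 0.27 F [-0.7 -1.2  0.5] gap 0.000
side flap_left p0.72 156 158 cen [ 41. 148. 207.] n [-0.    0.85 -0.53] lo [-103.  116.  159.] hi [100. 154. 220.]
```

The left flap is at about 2.13 rad. Now the right one, mirrored.

```bash
python3 -m inch '[[0,0,4,0],[0,0,4,0],[0,0,4,0],[0,2.4,1.5,0.3],[0,2.4,0.3,0]]'
python3 - <<'E'
from flap import *
go([-60,-23,140])
E
```

```text
time: 8.1
tcp_pos: [0.497, 0.0222, 0.1399]
ee_rot: [[-0.98, 0.001, 0.197], [-0.197, -0.0, -0.98], [-0.001, -1.0, 0.0]]
wrist_force: [1.0, 0.3, -0.8]
finger_gap: 0.0002
t 8.10 carton mm [-61.4 -16.7 139.9] shift cm [-0.15 -0.01  0.63] yaw err deg 0.84 F [ 1.   0.3 -0.8] gap 0.000
```

```bash
python3 -m inch '[[0,0,1.0,0],[0,0,1.2,0],[0,-1.4,1.2,0],[0,-1.4,0.9,0],[0,-0.5,0.5,0]]'
python3 - <<'E'
from flap import *
go([-60,-45,175])
look("scene","pics/s4.png",["flap_left","flap_right"])
E
```

```text
time: 8.72
tcp_pos: [0.5055, -0.0147, 0.1776]
ee_rot: [[-0.978, 0.001, 0.208], [-0.208, 0.007, -0.978], [-0.002, -1.0, -0.007]]
wrist_force: [-1.5, 4.3, 4.4]
finger_gap: 0.0002
t 8.72 carton mm [-60.9 -54.6 177.6] shift cm [-0.09  0.27 -0.96] yaw err deg 0.20 F [-1.5  4.3  4.4] gap 0.000
scene flap_left p0.78 1458 1603 cen [  8. 133. 189.] n [-0.01 -0.82  0.57] lo [-93. 113. 159.] hi [ 97. 152. 215.]
flap_right none
```

View pics/s4.png

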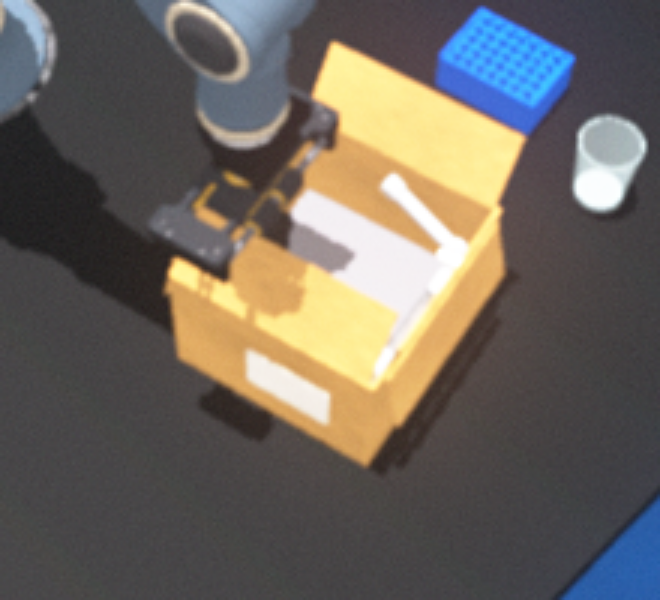

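The left flap is folded out. The pointer bar runs from (385,185) to (450,245), and the right flap has started to rise. Continuing outward.

```bash
python3 -m inch '[[0,-0.3,1.2,0],[0,-0.3,1.3,0],[0,-0.3,1.4,0],[0,-0.2,1.5,0],[0,0,1.6,0]]'
python3 - <<'E'
from flap import *
go([-60,-128,188])
look("scene","pics/s5.png",["flap_left","flap_right"])
E
```

```text
time: 9.5
tcp_pos: [0.5204, -0.093, 0.1846]
ee_rot: [[-0.98, -0.0, 0.2], [-0.2, -0.0, -0.98], [0.0, -1.0, 0.0]]
wrist_force: [-0.3, 0.2, -0.4]
finger_gap: 0.0008
t 9.50 carton mm [ -62.9 -134.2  184.6] shift cm [-0.29 -0.34 -0.63] yaw err deg 0.67 F [-0.3  0.2 -0.4] gap 0.001
scene flap_left p0.84 254 1834 cen [  3. 132. 187.] n [-0.03 -0.84 -0.54] lo [-98. 128. 180.] hi [ 98. 138. 194.]
scene flap_right p0.96 711 776 cen [  27. -141.  185.] n [0.   0.67 0.74] lo [ -54. -167.  158.] hi [ 100. -112.  208.]
```

View pics/s5.png

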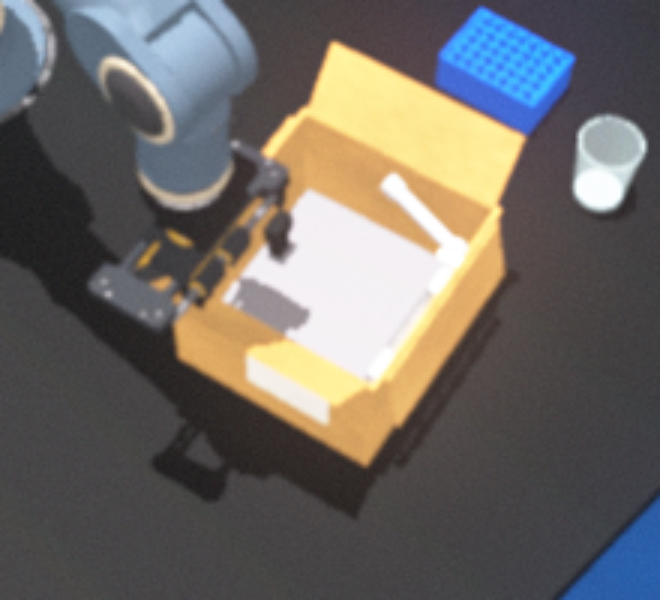

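Both flaps are out (left about 2.13 rad, right about 2.4 rad) and the handle shows at (280,235). I'll rise, centre over the handle, open the gripper and measure.

```bash
python3 -m inch '[[0,-4,-1,0],[0,-3,-3,0.5],[0,0,-4,0],[0,0,-4,0],[0,0,-1.3,0]]' 0
python3 -m inch '[[0,0,0,0],[0,0,0,0]]'
python3 - <<'E'
from flap import *
go([-65,0,106])
im,d=read_camera("wrist");c=get_calibration("wrist");cv2.imwrite("pics/w2.png",im)
for nm in ["lid_grip","pointer_tip"]:
    for t in tip_of("wrist",nm)[:2]:
        r,cc=[int(round(v)) for v in t["at"]]; z=np.median(d[r-2:r+3,cc-2:cc+3]); P=world(c,[t["at"]],z)[0]
        print(nm,t["p"],t["at"],np.round(carton(P)*1000,1), "at h125", np.round(carton(at_height(c,[t["at"]],.125)[0])*1000,1))
for n in ["scene","side"]:
    im,d=read_camera(n);c=get_calibration(n)
    for nm in ["lid_grip","pointer_tip"]:
        for t in tip_of(n,nm)[:1]:
            print(n,nm,t["p"],t["at"],"h125", np.round(carton(at_height(c,[t["at"]],.125)[0])*1000,1))
E
```

```text
time: 10.28
tcp_pos: [0.4939, 0.0407, 0.2547]
ee_rot: [[-0.981, 0.001, 0.196], [-0.196, -0.001, -0.981], [-0.001, -1.0, 0.001]]
wrist_force: [-0.3, -1.1, -1.2]
finger_gap: 0.0424
time: 10.52
tcp_pos: [0.4947, 0.0368, 0.2543]
ee_rot: [[-0.982, -0.0, 0.189], [-0.189, -0.001, -0.982], [0.0, -1.0, 0.001]]
wrist_force: [0.2, 0.3, 0.1]
finger_gap: 0.0622
t 10.53 carton mm [-60.6  -2.  254.3] shift cm [ 0.44 14.83 -0.2 ] yaw err deg 1.30 F [0.2 0.3 0.1] gap 0.062
lid_grip 0.94 [204.0, 270.4] [-59.2   5.3 135.6] at h125 [-62.4   5.7 125. ]
pointer_tip 0.76 [125.0, 150.9] [  5.4  92.8 139. ] at h125 [  4.5  97.7 125. ]
scene lid_grip 0.65 [141.0, 348.0] h125 [ 38.4 261.3 125. ]
scene pointer_tip 0.61 [172.0, 312.5] h125 [  7.3 103.4 125. ]
side lid_grip 0.89 [217.1, 302.4] h125 [-59.   -0.7 125. ]
```

View pics/w2.png

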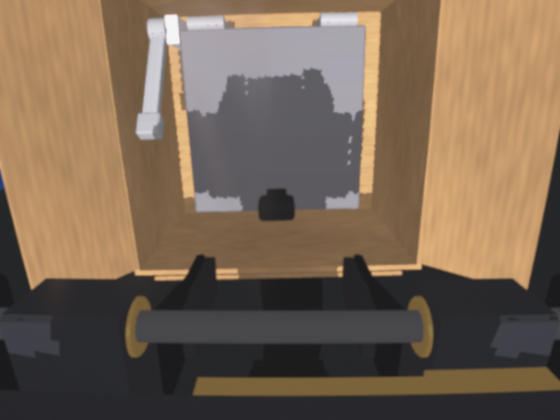

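The wrist view shows the handle at (277,207), centred on the lid (columns 190–365), and the pointer's end block at (150,125). Now I'll refine the handle position and the pointer angle from the depth.

Run:
```python
from flap import *
im,d=read_camera("wrist");c=get_calibration("wrist")
r=regions_of("wrist","lid_grip");P,px=cloud(c,d);Q=np.array([carton(p) for p in P])*1000
m=(px[:,0]>180)&(px[:,0]<225)&(px[:,1]>250)&(px[:,1]<305)&(Q[:,2]>128)&(Q[:,2]<145)
print("handle top",m.sum(),np.median(Q[m],0),Q[m].min(0),Q[m].max(0))
# lid lateral extents
m=(abs(Q[:,2]-87)<6)&(abs(Q[:,0])<85)&(abs(Q[:,1])<90)
print("lid",np.percentile(Q[m],1,axis=0),np.percentile(Q[m],99,axis=0))
for n in ["wrist","scene"]:
    if n!="wrist":
        im,d=read_camera(n);c=get_calibration(n);P,px=cloud(c,d);Q=np.array([carton(p) for p in P])*1000
    lum=im[px[:,0],px[:,1]].astype(int)
    m=(Q[:,0]>-20)&(Q[:,0]<75)&(Q[:,1]>85)&(Q[:,1]<107)&(Q[:,2]>92)&(Q[:,2]<160)&(lum.min(1)>90)
    B=Q[m]; print(n,m.sum(),B.mean(0),B.min(0),B.max(0))
    mb=B[(B[:,0]>18)&(B[:,0]<62)]
    if len(mb)>10:
        for _ in range(5):
            k=np.polyfit(mb[:,0],mb[:,2],1);res=mb[:,2]-np.polyval(k,mb[:,0]);mb=mb[abs(res)<4]
        print("slope angle",np.arctan(-k[0]),"top line at x=80",np.polyval(k,80),len(mb), "from height:")
        # points top surface: dist 4 from axis
        a=np.linspace(.2,.9,701);e=[np.median(abs((mb[:,0]-80)*np.sin(t)+(mb[:,2]-83)*np.cos(t)-4)) for t in a];print(a[np.argmin(e)],min(e))
```

```text
handle top 788 [-63.88966255   1.26717691 135.70344589] [-75.12245721 -13.52708414 128.01056255] [-56.43383398  16.16662245 138.14886901]
lid [-77.58356619 -74.83959014  84.44009161] [82.2091914  79.39848719 88.40695816]
wrist 1936 [ 28.95825017  94.86874265 120.25085564] [-5.13211192 87.00585593 92.08703996] [ 74.92076486 104.49870722 142.76679   ]
slope angle 0.5845505284117052 top line at x=80 86.5664297119483 927 from height:
0.5680000000000001 0.5105127032785823
scene 143 [ 33.71697815  94.74112798 119.8482393 ] [-7.5750017  85.12460066 92.63099104] [ 73.79757241 106.96313967 145.36926631]
slope angle 0.5996960093851385 top line at x=80 87.732206916742 51 from height:
0.605 1.2713872926143992
```

Pointer angle is about 0.585 rad (the two cameras' estimates run 0.57–0.605) and the handle centre is near (−64.5, 1.3). Descending.

```bash
python3 -m inch '[[0.2,2,-0.3,-1.3],[0.2,4,0,0],[0,4,0,0],[0,2.4,0,0],[0,0,0,0]]' 0
python3 - <<'E'
from flap import *
go([-64,1.3,107])
im,d=read_camera("wrist");c=get_calibration("wrist");cv2.imwrite("pics/w3.png",im)
E
```

```text
time: 11.75
tcp_pos: [0.4885, 0.0407, 0.1291]
ee_rot: [[-0.977, -0.004, 0.214], [-0.214, -0.0, -0.977], [0.004, -1.0, -0.001]]
wrist_force: [0.3, 0.9, 0.2]
finger_gap: 0.0874
t 11.75 carton mm [-65.8   3.2 129.1] shift cm [-0.19  2.2   0.19] yaw err deg -0.17 F [0.3 0.9 0.2] gap 0.087
```

View pics/w3.png

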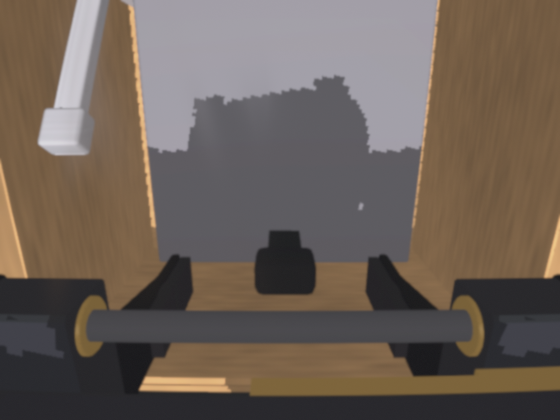

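The handle at (285,265) sits between the fingers, at columns 185 and 370. Finishing the descent and gripping.

```bash
python3 -m inch '[[-0.1,1.2,0.2,0],[0,1,0,0],[0,0,0,0]]' 0
python3 -c "
from h import *
go([-64,1.3,107])"
python3 -m inch '[[0,0,0,0],[0,0,0,0],[0,0,0,0],[0,0,0,0],[0,0,0,0]]' 255
python3 -c "
from h import *
go([-64,1.3,107])"
```

```text
time: 12.18
tcp_pos: [0.4907, 0.0389, 0.1079]
ee_rot: [[-0.977, -0.001, 0.214], [-0.214, -0.0, -0.977], [0.001, -1.0, -0.0]]
wrist_force: [0.0, -0.6, 0.4]
finger_gap: 0.087
t 12.18 carton mm [-64.    1.  107.9] shift cm [-0.    0.09 -0.03] yaw err deg -0.14 F [ 0.  -0.6  0.4] gap 0.087
time: 12.8
tcp_pos: [0.4913, 0.0391, 0.1086]
ee_rot: [[-0.977, 0.0, 0.214], [-0.214, -0.0, -0.977], [-0.0, -1.0, 0.0]]
wrist_force: [-0.5, 0.3, 0.5]
finger_gap: 0.0449
t 12.80 carton mm [-63.4   1.1 108.6] shift cm [ 0.06  0.16 -0.02] yaw err deg -0.15 F [-0.5  0.3  0.5] gap 0.045
```

```bash
python3 -m inch '[[0,0,0,0],[0,0,0,0],[0,0,0,0],[0,0,0,0]]'
python3 -m inch '[[-0.22,-0.72,0,0],[-0.27,-0.71,0,0],[-0.31,-0.69,0,0],[-0.32,-0.68,0,0],[0,0,0,0]]'
python3 - <<'E'
from flap import *
go([-53,1,136])
look("scene","pics/s6.png",["lid"])
E
```

```text
time: 13.3
tcp_pos: [0.4914, 0.0384, 0.1085]
ee_rot: [[-0.977, 0.0, 0.214], [-0.214, -0.001, -0.977], [0.0, -1.0, 0.001]]
wrist_force: [0.8, -1.8, 0.7]
finger_gap: 0.0296
time: 13.92
tcp_pos: [0.5018, 0.0407, 0.1368]
ee_rot: [[-0.977, -0.001, 0.213], [-0.213, -0.001, -0.977], [0.002, -1.0, 0.001]]
wrist_force: [2.0, -4.1, -6.6]
finger_gap: 0.0299
t 13.93 carton mm [-52.8   0.4 136.8] shift cm [ 0.02  0.08 -0.06] yaw err deg -0.12 F [ 2.  -4.1 -6.6] gap 0.030
scene lid p0.86 2119 2353 cen [ 11.  -7. 102.] n [0.2  0.   0.98] lo [-59. -74.  88.] hi [ 75.  74. 116.]
```

View pics/s6.png

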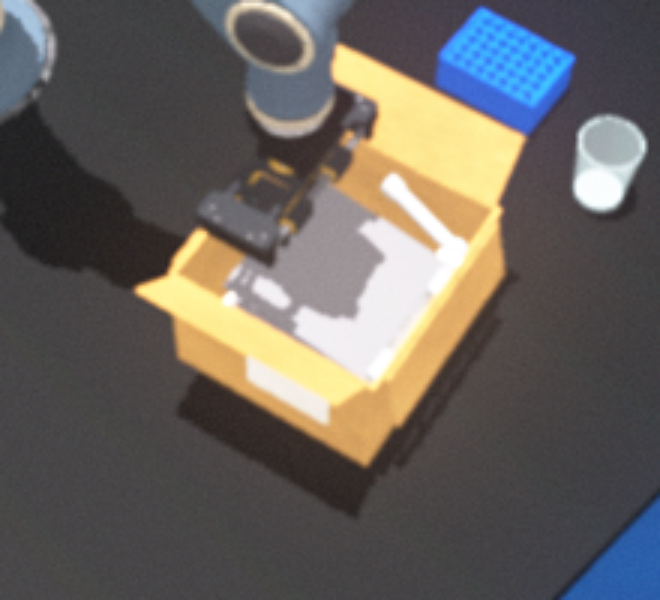

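The lid is at about 0.2 rad and held. Continuing along the arc.

```bash
python3 -m inch '[[-0.37,-0.66,0,0],[-0.4,-0.64,0,0],[-0.43,-0.61,0,0],[-0.46,-0.6,0,0],[-0.49,-0.57,0,0]]'
python3 -m inch '[[-0.52,-0.55,0,0],[-0.52,-0.5,0,0],[-0.3,-0.3,0,0],[0,0,0,0],[0,0,0,0]]'
python3 - <<'E'
from flap import *
go([-17,1,181])
look("scene","pics/s7.png",["lid","flap_left","flap_right","pointer"])
look("wrist","pics/w7.png",["lid","pointer"])
look("side","pics/sd7.png",["lid","flap_left","flap_right"])
E
```

```text
time: 14.65
tcp_pos: [0.521, 0.0449, 0.1664]
ee_rot: [[-0.977, -0.006, 0.213], [-0.213, -0.002, -0.977], [0.006, -1.0, 0.001]]
wrist_force: [-1.3, -4.9, -10.3]
finger_gap: 0.0297
time: 15.28
tcp_pos: [0.5335, 0.0476, 0.1795]
ee_rot: [[-0.977, -0.007, 0.213], [-0.213, -0.002, -0.977], [0.007, -1.0, 0.001]]
wrist_force: [-1.4, -5.5, -7.6]
finger_gap: 0.0297
t 15.28 carton mm [-20.3   0.4 179.5] shift cm [-0.33 -0.15 -0.06] yaw err deg -0.12 F [-1.4 -5.5 -7.6] gap 0.030
scene lid p0.77 1978 2203 cen [ 24. -11. 123.] n [ 0.52 -0.    0.85] lo [-41. -75.  89.] hi [ 77.  71. 163.]
scene flap_left p0.84 902 1012 cen [ 49. 132. 185.] n [-0.01  0.82 -0.57] lo [ -8. 111. 157.] hi [101. 152. 215.]
scene flap_right p0.75 895 930 cen [   4. -142.  186.] n [ 0.   -0.67 -0.74] lo [ -95. -167.  157.] hi [  99. -112.  208.]
scene pointer p0.61 126 165 cen [ 41.  94. 115.] n [-0.52 -0.47 -0.71] lo [ 1. 87. 86.] hi [ 80. 106. 143.]Traceback (most recent call last):
  File "<stdin>", line 4, in <module>
  File "flap.py", line 13, in look
    cen=np.median(Q[k],0);nn=np.linalg.svd(Q[k]-Q[k].mean(0))[2][2];k=abs((Q-Q[k].mean(0))@nn)<5
                             ~~~~~~~~~~~~~^^^^^^^^^^^^^^^^^^^
    u, s, vh = gufunc(a, signature=signature)
               ~~~~~~^^^^^^^^^^^^^^^^^^^^^^^^
numpy._core._exceptions._ArrayMemoryError: Unable to allocate 21.7 GiB for an array with shape (53949, 53949) and data type float64
```

View pics/s7.png

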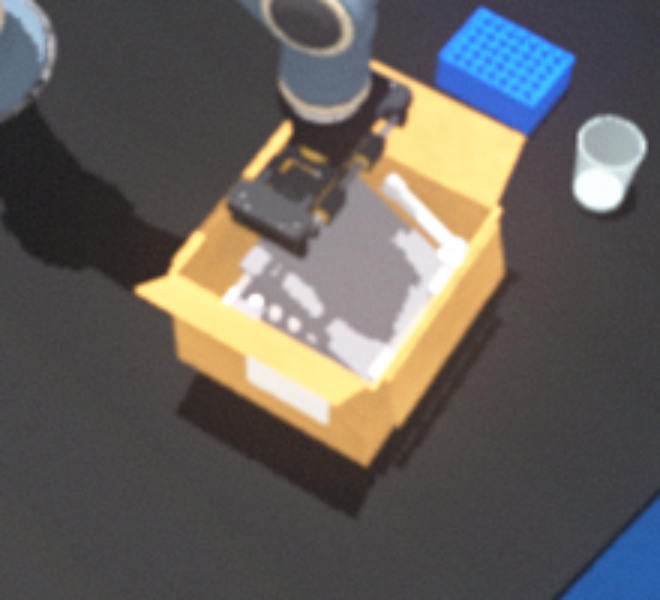

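```bash
cat > ang.py <<'E'
from flap import *
s=sense();print("t",s["time"],"qd max",abs(s["qd"]).max(),"F",s["wrist_force"].round(1),"gap",s["finger_gap"])
def ang(S):
    for _ in range(8):
        k=np.polyfit(S[:,0],S[:,2],1);r=S[:,2]-np.polyval(k,S[:,0]);S=S[abs(r)<3] if (abs(r)<3).sum()>20 else S
    return np.arctan(-k[0]),len(S),np.polyval(k,80)
def run(tag):
  for n in ["wrist","scene"]:
    im,d=read_camera(n);c=get_calibration(n);cv2.imwrite(f"pics/{n}{tag}.png",im)
    P,px=cloud(c,d);Q=np.array([carton(p) for p in P])*1000
    lum=im[px[:,0],px[:,1]].astype(int).min(1)
    m=(Q[:,0]>18)&(Q[:,0]<62)&(Q[:,1]>87)&(Q[:,1]<103)&(Q[:,2]>92)&(Q[:,2]<160)&(lum>90)
    print(n,"pointer",ang(Q[m]))
    m=(Q[:,0]>18)&(Q[:,0]<62)&(abs(Q[:,1])<70)&(Q[:,2]>92)&(Q[:,2]<160)
    print(n,"lid",ang(Q[m]))
    for t in tip_of(n,"pointer_tip")[:1]:
        r,cc=[int(round(v)) for v in t["at"]];z=np.median(d[r-2:r+3,cc-2:cc+3]);print("pointer_tip",t["p"],np.round(carton(world(c,[t["at"]],z)[0])*1000,1))
E
python3 -c "
from ang import *
run('8')"
```

```text
t 15.625 qd max 0.0017745700396602406 F [-0.4 -5.3 -7.9] gap 0.029507378380676706
wrist pointer (np.float64(0.5893620516313598), 1562, np.float64(86.40279526760577))
wrist lid (np.float64(0.5460307030825429), 16967, np.float64(86.76805599948173))
pointer_tip 0.88 [  7.1  93.7 137.5]
scene pointer (np.float64(0.6579346702157212), 43, np.float64(82.8148854677608))
scene lid (np.float64(0.5311530404771285), 472, np.float64(89.71085484511704))
pointer_tip 0.69 [ 11.6  91.6 135.2]
```

View pics/wrist8.png

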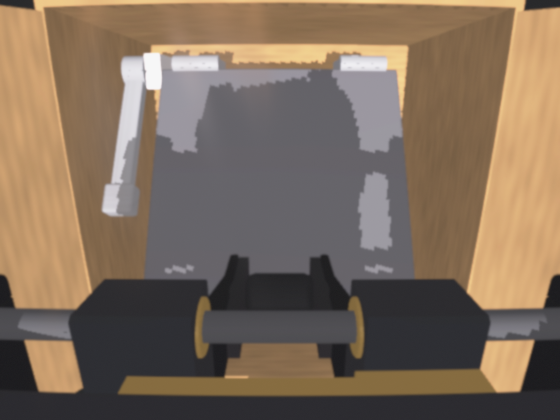

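The wrist view shows the pointer bar at (125,140) beside the raised lid, and the handle held at (280,290). The lid (0.546 rad) is about 0.045 rad below the pointer (0.589 rad), so I'll raise it slightly.

```bash
python3 -m inch '[[-0.25,-0.25,0,0],[-0.25,-0.25,0,0],[0,0,0,0],[0,0,0,0]]'
python3 -c "
from ang import *
run('9')
look('scene','pics/s9.png',['flap_left','flap_right'])
"
```

```text
time: 16.32
tcp_pos: [0.539, 0.0488, 0.1845]
ee_rot: [[-0.977, -0.005, 0.213], [-0.213, -0.002, -0.977], [0.006, -1.0, 0.001]]
wrist_force: [0.6, -5.5, -10.6]
finger_gap: 0.03
t 16.325 qd max 0.0022173927020215875 F [  0.6  -5.5 -10.6] gap 0.03002812632313138
wrist pointer (np.float64(0.5863619152350662), 1500, np.float64(86.5292280941456))
wrist lid (np.float64(0.5927382457766112), 16698, np.float64(86.94173814739656))
pointer_tip 0.81 [  4.3  93.8 139.6]
scene pointer (np.float64(0.592073296378962), 48, np.float64(86.76858687004248))
scene lid (np.float64(0.6026939656216123), 522, np.float64(88.62790086301897))
pointer_tip 0.73 [  6.5  93.1 137.1]
scene flap_left p0.59 822 937 cen [ 50. 131. 185.] n [ 0.   -0.81  0.59] lo [ -3. 111. 157.] hi [ 99. 153. 215.]
scene flap_right p0.93 818 820 cen [   9. -141.  185.] n [-0.   -0.68 -0.74] lo [ -93. -166.  159.] hi [ 100. -114.  208.]
```

The lid (0.593 rad) and pointer (0.586 rad) agree, and the arm is at rest with the handle gripped. Handing in.

```bash
python3 -c "
from bench import *
close_job()
s=sense();print(s['time'],s['tcp_pos'],s['wrist_force'],s['finger_gap'])"
```

```text
the job is handed in; nothing more can be done
the job is handed in; nothing more can be done
```

I folded both flaps outward, then gripped the black handle and raised the lid until it lined up with the pointer. I handed the job in at about 17 s with the handle still held. No verdict was reported.

Last checks before handing in:
- **Flaps:** left was at about 2.2 rad and right at about 2.4 rad, both well past the 1.75 rad needed.
- **Lid and pointer:** the wrist camera gave the lid at 0.593 rad and the pointer at 0.586 rad; the scene camera gave 0.603 and 0.592. That is about 0.01 rad apart, against the 0.09 rad allowed.
- **Holding steady:** the arm's joint speeds were at most 0.002 rad/s. The finger gap was 30 mm, matching the handle's width.
- **Pointer tip:** its readings varied by a few mm between pictures, with no drift that I could see. One earlier scene reading of the pointer angle (0.66 rad, from few points) disagreed with the rest.
- **Bystanders:** I did not re-measure them at the end. The beaker and rack look unmoved in the last scene pictures I viewed. The bottle was outside those cropped views, but the arm passed about 10 cm above it and stayed clear afterwards.

My first sideways push on the left flap jammed on its edge, with 71 N at the wrist (limit 120 N). I backed off and lifted along the flap's arc instead, which worked on both flaps.

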